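Wipe the stop plate clear and square up the blanks

ROBOT

A 6-joint arm with a two-finger parallel gripper is mounted at the origin on a cart in front of the work surface, level with it; the furniture and walls round the work are solid. World frame = base frame: x ahead of the robot, y to its left, z up, the work surface at z = 0. Lengths are in m, angles in rad, forces in N, time in s.
With the tool pointing down it reaches from about 0.35 to 0.775 m from the base axis. Payload 7.3 kg.
Tool frame: the origin (TCP) lies on the centre line of the jaws, within the pads' length; the fingertips stand 11 mm ahead of it and the grasp point (between the pads) lies 8 mm behind it; z points along the fingers, y is the line along which they close (so a half turn about z gives the same grasp; the last joint's range is limited). The gripper opens to 92 mm and grips with 3 to 60 N. Pads are 19 mm wide; open, the fingers measure 130 mm over their backs; the gripper's body (75 mm by 190 mm) begins 47 mm behind the grasp point.
Start: joints at [1.154, 0.342, 1.524, -0, 1.275, -0.146], TCP at [0.14, 0.506, 0.238] pointing down, gripper open.
Joint ranges: [-2.53, 2.53], [-0.77, 2.02], [0.04, 2.7], [-1, 4.14], [0.28, 2.66], [-3.11, 3.11]. Speed limits (rad/s): [2.57, 2.57, 3.14, 3.14, 3.14, 3.14].

INTERFACE

Orientations are given as a rotation vector (axis times angle).
In Python, from station import ctrl, optics gives the robot as it stands.
- The arm moves only by the tool carry_out, never from a script. Its argument "increments" is a list that holds one entry, the list of rows, each a list of 4 numbers: the shift along the tool's x, y, z in cm, then the turn about the tool's z in degrees. A call has 1 to 8 rows; each row shifts and turns the commanded pose from where the row before left it, along the tool's axes as they then stand; what a row does not reach is not made up. A row lasts 1/8 s, in which the tool goes at most 62.5 mm and 10.7 degrees, less where a joint would pass 70% of its speed; a pose out of reach is approached as far as the arm can. A call with a gripper value outside its range is refused whole. "jaw" is the closure, from 0 (fully open) to 1 (shut), set as the call begins (left out, the last holds). The fingers move at their own pace and stop on an object; "squeeze" is the grip in N (left out, the last holds). Time passes only in rows, so rows that do not move let the fingers close. It gives the time, the measured TCP pose, the force, the opening and the grip force at its end, in the units of the state.
- ctrl.sense(): the state, without advancing time (a new reading comes with each control period).
- optics.capture(name): name is "scene" or "side" or "wrist"; returns a dict with "pixels" (420x560x3 uint8, red, green, blue), "vfov" (degrees; the focal length in pixels is half the picture's height over the tangent of half this angle, whatever the lens; pixels are square), "cx", "cy" (the principal point, pixels), "dist_coeffs" ([k1, k2, p1, p2, k3] as OpenCV has them; the pictures are not rectified), "cam_to_world" (4x4, takes a point from camera to world coordinates). Camera axes: x right, y up, looking along -z (the intrinsics and any distortion apply to the point x, -y, -z); pixel columns grow to the right and rows downward; lengths in m; the calibration is good to about 2 mm. A picture is of the moment at which its call begins. There is no depth.
- ctrl.job_done(): hands the job in; it is judged then, once.
The state is a dict: "time_s": time; "qpos": joint angles; "joint_velocities": joint speeds; "effort": joint torques, N m; "eef_pos": TCP position; "tcp_rot": TCP orientation; "contact_force": force on the tool from outside, world axes, zero at the start; "wrist_torque": the same for the moment, N m; "opening": opening from 0.0 (shut) to 1.0 (fully open); "grasp_force": force on a finger pad.
Only numpy, scipy, OpenCV 4.12 (cv2) and the standard library are available. Lean on these libraries where they do the work, as an engineer would, in place of code of your own. Each camera call takes 0.05 s, during which the arm holds its last target. There are 200 camera calls.

TASK

Four snapped-off laminate strips lie on the stop plate between a skewed stack of three blanks and the fence. Holding the wooden wiping block, first wipe all the strips off the open end of the plate into its tray, then use the block to slide the stack into the corner of the fence and tap it square, so that all three blanks lie flush against both fence bars. Work the strips and blanks only with the block, never with the gripper's fingers; at the end stand the block upright on the bench, off the plate, and leave the other tools where they lie.

Things in the scene. Friction and masses are not known exactly. Their poses are not given: they have to be found in the camera images.
- stop_plate: Fixed aluminium stop plate on the bench, 210 mm (its x) by 260 mm (its y), top 40 mm above the bench. Origin: its centre, at bench level. A steel fence, 14 mm high above the top, lines the far edge (inner face x = +90 mm) and the left edge (inner face y = +118 mm); the near edge (x = -105 mm) and right end (y = -130 mm) are open. A sheet-metal tray adjoins the right end, lower down.
- corner (a point): Inner corner of the fence, where both inner faces meet, on the plate's top; axes as the plate's (x towards the far bar, y towards the left bar, z up).
- open_edge (a point): Point on the top edge of the plate's open right end, in the middle of the 90 mm wide lane along the far bar in which the strips lie; axes as the plate's.
- tray_floor (a point): Centre of the tray's inner floor, 8 mm above the bench; inside 190 mm (x) by 118 mm (y), end walls 40 mm and far wall 48 mm above the bench (the plate's top is at 40 mm); axes as the plate's.
- wiping_block: Loose wiping block of beech with a black rubber sole, standing on the bench, 150 g. Foot 36 mm (its x) by 80 mm (its y), 20 mm high, with flat upright faces; on it an upright grip rib 22 mm thick (x), 74 mm long (y), up to 64 mm above the sole. Origin: centre of the sole. Grip it from above across the rib.
- offcut_1: Snapped-off strip of copper-clad laminate, 62 mm (its x) by 11 mm (its y), 4 mm thick, 12 g, lying loose on the plate in the lane along the far bar. Origin: centre of its underside.
- offcut_2: Snapped-off strip of copper-clad laminate, 62 mm (its x) by 11 mm (its y), 4 mm thick, 12 g, lying loose on the plate in the lane along the far bar. Origin: centre of its underside.
- offcut_3: Snapped-off strip of copper-clad laminate, 11 mm (its x) by 62 mm (its y), 4 mm thick, 12 g, lying loose on the plate in the lane along the far bar. Origin: centre of its underside.
- offcut_4: Snapped-off strip of copper-clad laminate, 11 mm (its x) by 62 mm (its y), 4 mm thick, 12 g, lying loose on the plate in the lane along the far bar. Origin: centre of its underside.
- blank_1: Lowest of the stack of three blanks: copper-clad laminate, 80 mm (its x) by 110 mm (its y) by 4 mm thick, 65 g; the stack lies skewed on the near left part of the plate, the 80 mm side roughly along the plate's x. Origin: centre of its underside.
- blank_2: Middle one of the stack of three blanks: copper-clad laminate, 80 mm (its x) by 110 mm (its y) by 4 mm thick, 65 g; the stack lies skewed on the near left part of the plate, the 80 mm side roughly along the plate's x. Origin: centre of its underside.
- blank_3: Top one of the stack of three blanks: copper-clad laminate, 80 mm (its x) by 110 mm (its y) by 4 mm thick, 65 g; the stack lies skewed on the near left part of the plate, the 80 mm side roughly along the plate's x. Origin: centre of its underside.
- marker_black: Black-capped white marker pen, 132 mm, lying on the bench in front of the plate; leave it. Origin: centre of its underside.
- tweezers_black: Black tweezers, 119 mm, lying on the bench near the front edge on the right; leave them. Origin: centre of the underside.
- kapton: Flat tape roll, 92 mm across, 12 mm high, on the bench left of the board rack; leave it. Origin: centre of its underside.
- desolder_pump: Desoldering pump, 176 mm long, 25 mm high, lying beyond the plate; leave it. Origin: centre of its underside.

How it is judged:
On the way, in this order (a step that is already met when the one before it is completed fails the run):
1. all four strips lie in the tray (the stack not yet squared up) (x of offcut_1 in the frame of tray_floor between -0.094 and 0.094 m and y of offcut_1 in the frame of tray_floor between -0.058 and 0.058 m and z of each of offcut_1, offcut_2, offcut_3, offcut_4 in the frame of tray_floor below 0.03 m and x of offcut_2 in the frame of tray_floor between -0.094 and 0.094 m and y of offcut_2 in the frame of tray_floor between -0.058 and 0.058 m and x of offcut_3 in the frame of tray_floor between -0.094 and 0.094 m and y of offcut_3 in the frame of tray_floor between -0.058 and 0.058 m and x of offcut_4 in the frame of tray_floor between -0.094 and 0.094 m and y of offcut_4 in the frame of tray_floor between -0.058 and 0.058 m), for 0.2 s.
2. all three blanks lie flush in the fence corner (x of blank_1 in the frame of corner between -0.043 and -0.037 m and y of blank_1 in the frame of corner between -0.058 and -0.052 m and angle between the x axis of each of blank_1, blank_2, blank_3 and the x axis of stop_plate, either way round below 0.04 rad and z of blank_1 in the frame of corner between -0.002 and 0.002 m and x of blank_2 in the frame of corner between -0.043 and -0.037 m and y of blank_2 in the frame of corner between -0.058 and -0.052 m and z of blank_2 in the frame of corner between 0.002 and 0.006 m and x of blank_3 in the frame of corner between -0.043 and -0.037 m and y of blank_3 in the frame of corner between -0.058 and -0.052 m and z of blank_3 in the frame of corner between 0.006 and 0.01 m), for 0.2 s.
At the end, for the whole second after the job is handed in: All four strips lie in the tray; the three blanks lie flat on one another on the plate, each within 3 mm of both fence bars and turned under 0.04 rad from the plate; the wiping block stands upright and at rest on the bench, neither on the plate nor in the tray (all of step 1 and all of step 2 and height (world z) of wiping_block between -0.003 and 0.0045 m and angle between wiping_block's own z axis and vertical below 0.1 rad and linear speed of each of wiping_block, blank_1, blank_2, blank_3 below 0.02 m/s); the robot touches nothing.
It fails at once if the gripper's fingers push a strip that has not yet gone over the open end ((contact force between the fingers and offcut_1 above 0.05 N and y of offcut_1 in the frame of open_edge above 0 m) or (contact force between the fingers and offcut_2 above 0.05 N and y of offcut_2 in the frame of open_edge above 0 m) or (contact force between the fingers and offcut_3 above 0.05 N and y of offcut_3 in the frame of open_edge above 0 m) or (contact force between the fingers and offcut_4 above 0.05 N and y of offcut_4 in the frame of open_edge above 0 m)).
It fails at once if the gripper's fingers push a blank (contact force between the fingers and blank_1 above 0.2 N or contact force between the fingers and blank_2 above 0.2 N or contact force between the fingers and blank_3 above 0.2 N).
It fails at once if one of the other tools (marker, tweezers, tape roll, desoldering pump) is moved more than 30 mm (distance of any of marker_black, kapton, tweezers_black, desolder_pump from where it was at the start of the episode above 0.03 m).
It also fails if it takes over 62 s, if anything falls off the work surface, if the arm or the gripper's body presses on something with over 40 N, if the wrist force passes 120 N, or if a joint passes its speed limit or range.

## Working session

There is one attempt and no reset: what is moved stays moved. The work goes in short steps, Python scripts to look and compute and a tool call to move; the robot and the scene stay as the last step left them, time stands still between calls to the robot, and variables do not carry over. Pictures are saved under pics/ and viewed, at most 10 in all, crops included, and the job is handed in when it is done.

Besides the shell and the picture viewer there is one more tool, called after "Request:" in YAML: its name, and indented under it one key for each argument. carry_out: Moves the arm, as the interface text tells. Its arguments: {"type":"object","properties":{"increments":{"type":"array"},"jaw":{"type":"number"},"squeeze":{"type":"number"}},"required":["increments"]}

```bash
mkdir -p pics; ls
cat > h.py <<'E'
import numpy as np,cv2,json
from station import ctrl,optics
def cap(n,f=None):
    c=optics.capture(n)
    if f: cv2.imwrite('pics/'+f,c['pixels'][:,:,::-1])
    return c
def K(c):
    f=210/np.tan(np.radians(c['vfov'])/2)
    return np.array([[f,0,c['cx']],[0,f,c['cy']],[0,0,1.]]),np.array(c['dist_coeffs'],float)
def ray(c,uv):
    k,d=K(c);p=cv2.undistortPoints(np.array(uv,float).reshape(-1,1,2),k,d)[:,0]
    T=np.array(c['cam_to_world']);r=np.c_[p[:,0],-p[:,1],-np.ones(len(p))]@T[:3,:3].T
    return T[:3,3],r
def atz(c,uv,z):
    o,r=ray(c,uv);return o+r*((z-o[2])/r[:,2])[:,None]
def proj(c,P):
    T=np.array(c['cam_to_world']);q=(np.array(P,float)-T[:3,3])@T[:3,:3]
    k,d=K(c);return cv2.projectPoints(q*[1,-1,-1],np.zeros(3),np.zeros(3),k,d)[0][:,0]
def tri(c1,u1,c2,u2):
    out=[]
    o1,r1=ray(c1,u1);o2,r2=ray(c2,u2)
    for a,b in zip(r1,r2):
        s=np.linalg.lstsq(np.c_[a,-b],o2-o1,rcond=None)[0];out.append((o1+a*s[0]+o2+b*s[1])/2)
    return np.array(out)
E
python3 - <<'E'
from h import *
import pickle
d={n:cap(n,n+'0.png') for n in('scene','side','wrist')}
pickle.dump(d,open('c0.pkl','wb'))
for n,c in d.items(): print(n,np.round(c['cam_to_world'],3).tolist(),c['vfov'])
print(ctrl.sense())
big=cv2.hconcat([d['scene']['pixels'],d['side']['pixels']])
E
```

```text
pics
scene [[-0.33, 0.696, -0.638, -0.476], [-0.944, -0.236, 0.231, 0.405], [0.01, 0.679, 0.734, 1.246], [0.0, 0.0, 0.0, 1.0]] 46.41861504985547
side [[0.998, -0.041, 0.044, 0.586], [0.06, 0.644, -0.763, -1.075], [0.003, 0.764, 0.645, 1.005], [0.0, 0.0, 0.0, 1.0]] 46.14700076527149
wrist [[0.268, -0.919, -0.289, 0.062], [0.963, 0.255, 0.082, 0.528], [-0.002, -0.3, 0.954, 0.384], [0.0, 0.0, 0.0, 1.0]] 60.63327153482475
{'time_s': 0.15, 'qpos': array([ 1.15396734e+00,  3.42545222e-01,  1.52473937e+00, -7.65042279e-06,
        1.27537384e+00, -1.45987927e-01]), 'joint_velocities': array([ 9.43701549e-05, -1.47674646e-03, -3.06575917e-03,  8.50226057e-04,
       -1.54789600e-03, -5.63915427e-05]), 'effort': array([ 1.19323737e-03, -4.31479204e+01, -2.44345951e+01,  7.17299874e-02,
        5.39383222e-02, -9.35509956e-05]), 'eef_pos': array([0.14032817, 0.50562945, 0.23723398]), 'tcp_rot': array([-4.24094474e-01, -3.11254402e+00,  1.61132432e-03]), 'contact_force': array([0.07788262, 0.4113571 , 0.07259462]), 'wrist_torque': array([-0.01670376, -0.01476228,  0.00972289]), 'grasp_force': 0.0, 'opening': 0.9961966546837975}
```

View pics/scene0.png

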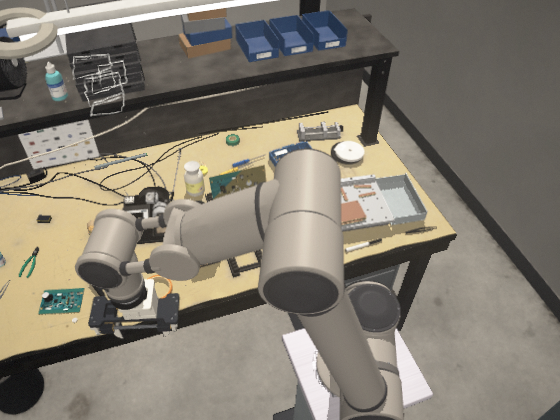

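View pics/side0.png

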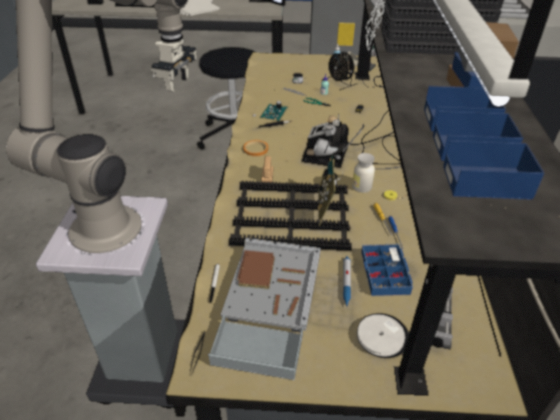

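Scene view: the plate with the stack is at about (365,205), and the arm hides part of it. Side view: plate corners are around (243,240)-(322,247), the tray is below, and an orange-beige object at (267,172) is probably the block.

Run:
```python
from h import *
import pickle
d=pickle.load(open('c0.pkl','rb'))
s=d['side']['pixels'][225:385,190:340];a=cv2.resize(s,None,fx=3.6,fy=3.6,interpolation=cv2.INTER_CUBIC)
s=d['side']['pixels'][130:200,230:300];b=cv2.resize(s,(250,250),interpolation=cv2.INTER_CUBIC)
w=cv2.resize(d['wrist']['pixels'],(250,188))
o=np.zeros((576,795,3),np.uint8);o[:,:540]=a;o[:250,542:792]=b;o[260:448,542:792]=w
cv2.imwrite('pics/m1.png',o[:,:,::-1])
print(atz(d['side'],[[243,240],[322,247],[304,322],[267,185],[255,148]],0.0))
```

```text
[[ 0.42316054 -0.02551912  0.        ]
 [ 0.65585539 -0.04022967  0.        ]
 [ 0.6088257  -0.31091115  0.        ]
 [ 0.47325754  0.24682241  0.        ]
 [ 0.41117388  0.4710577   0.        ]]
```

View pics/m1.png

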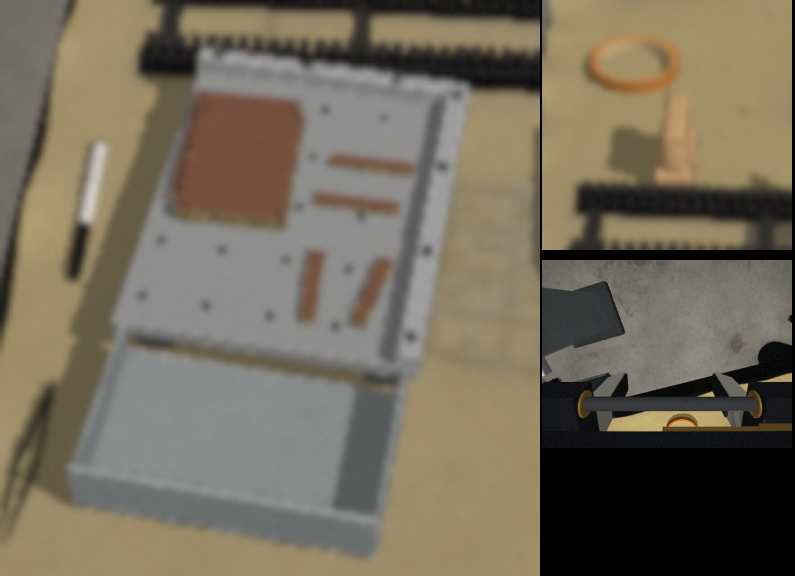

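The enlarged side view shows the stack of blanks at (237,157) in the crop. Strips 1 and 2 are at (370,163) and (357,203), strips 3 and 4 at (311,285) and (371,292), with the tray below. The block is the narrow beige object between the tape ring and the rack, near world (0.47,0.25). I'll move over it and look closer.

```bash
cat >> h.py <<'E'
def pose():
    s=ctrl.sense();R=cv2.Rodrigues(np.array(s['tcp_rot']))[0]
    return np.array(s['eef_pos']),np.degrees(np.arctan2(R[1,0],R[0,0])),s,R
def plan(goal,th,n,start=None,dec=1):
    """rows from the present pose to goal (xyz, yaw of tool x in deg); returns rows and end"""
    p,t=start if start else pose()[:2]
    p=np.array(p,float);goal=np.array(goal,float);d=(th-t+180)%360-180;t0,p0=t,p.copy();rows=[]
    for i in range(1,n+1):
        w=p0+(goal-p0)*i/n-p;a=np.radians(t)
        r=np.round([100*(w[0]*np.cos(a)+w[1]*np.sin(a)),100*(w[0]*np.sin(a)-w[1]*np.cos(a)),-100*w[2]],dec)
        k=round(t-(t0+d*i/n));rows.append([*map(float,r),k]);r=r/100
        p=p+[r[0]*np.cos(a)+r[1]*np.sin(a),r[0]*np.sin(a)-r[1]*np.cos(a),-r[2]];t-=k
    print(json.dumps(rows),'->',p.round(4),round(t,1));return rows,(p,t)
E
python3 - <<'E'
from h import *
plan([.45,.20,.27],90,8)
E
```

```text
[[-4.8, -2.6, -0.4, 9], [-5.1, -1.9, -0.4, 10], [-5.3, -1.0, -0.4, 9], [-5.5, -0.1, -0.4, 9], [-5.3, 0.8, -0.4, 10], [-5.2, 1.6, -0.5, 9], [-4.9, 2.5, -0.4, 9], [-4.4, 3.2, -0.4, 9]] -> [0.4502 0.1998 0.2702] 90.5
```

Request:
carry_out:
  increments:
    - [[-4.8, -2.6, -0.4, 9], [-5.1, -1.9, -0.4, 10], [-5.3, -1.0, -0.4, 9], [-5.5, -0.1, -0.4, 9], [-5.3, 0.8, -0.4, 10], [-5.2, 1.6, -0.5, 9], [-4.9, 2.5, -0.4, 9], [-4.4, 3.2, -0.4, 9]]

```text
time_s: 1.15
eef_pos: [0.4513, 0.1986, 0.2708]
tcp_rot: [-2.218, -2.225, -0.0]
contact_force: [1.0, 1.4, 0.6]
opening: 1.001
grasp_force: 0.0
```

Run:
```python
from h import *
import pickle
a=cap('wrist','w1.png');b=cap('side','s1.png');pickle.dump((a,b),open('c1.pkl','wb'))
print(pose()[:2]);print(np.round(a['cam_to_world'],3))
print(proj(a,[[.473,.25,0.06]]))
```

```text
(array([0.45348322, 0.19664825, 0.27057659]), np.float64(90.01307750389672))
[[ 1.    -0.003 -0.001  0.451]
 [ 0.003  0.954  0.301  0.28 ]
 [-0.    -0.301  0.954  0.418]
 [ 0.     0.     0.     1.   ]]
[[308.31711286 128.32671152]]
```

View pics/w1.png

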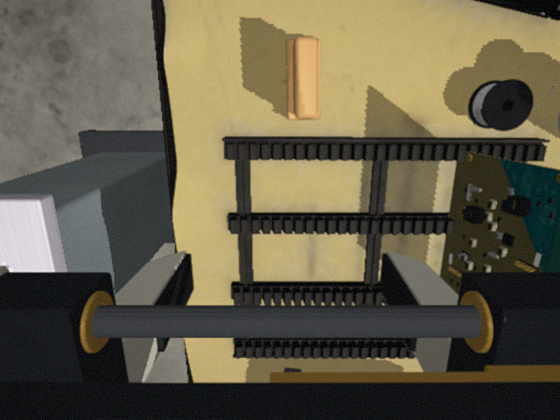

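The wrist view shows the block's rib top at about (308,78), spanning rows 38–119 and columns 296–320, with its long axis close to world y. The rack is below it. I'll enlarge both views to pin down the corners.

Run:
```python
from h import *
import pickle
a,b=pickle.load(open('c1.pkl','rb'))
A=cv2.resize(a['pixels'][25:130,260:350],None,fx=5,fy=5,interpolation=cv2.INTER_CUBIC)
B=cv2.resize(b['pixels'][145:195,245:290],None,fx=7.5,fy=10.5,interpolation=cv2.INTER_CUBIC)[:525]
cv2.imwrite('pics/m2.png',cv2.hconcat([A,B])[:,:,::-1]);print(A.shape,B.shape)
```

```text
(525, 450, 3) (525, 338, 3)
```

View pics/m2.png

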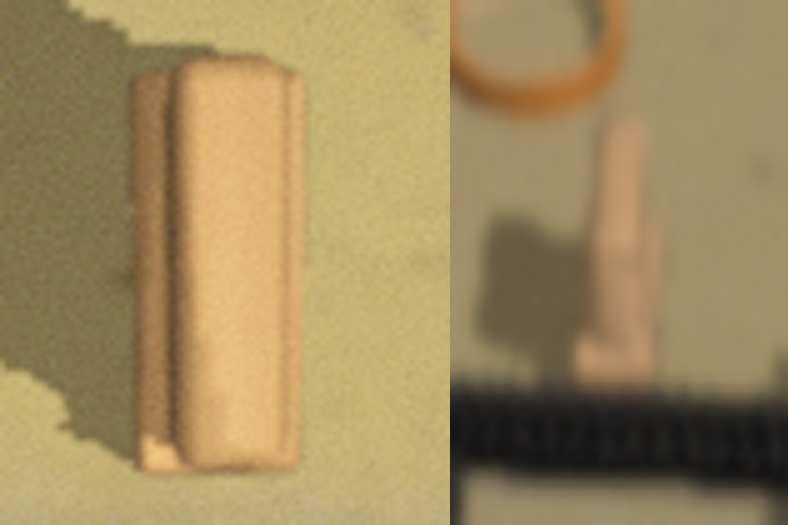

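Run:
```python
from h import *
import pickle
a,b=pickle.load(open('c1.pkl','rb'))
print(tri(a,[[306.6,37.5],[306.4,117.5]],b,[[268.3,156.2],[267.8,168.3]]))
print(atz(a,[[306.6,37.5],[306.4,117.5]],.064))
print(atz(a,[[287.4,39.6],[320.4,39.6],[287.4,119],[320.4,119]],.02))
```

```text
[[0.47081216 0.33120642 0.059489  ]
 [0.47323713 0.26045055 0.05885561]]
[[0.46954562 0.33042628 0.064     ]
 [0.47071138 0.26048484 0.064     ]]
[[0.45240565 0.33465016 0.02      ]
 [0.48582376 0.33475136 0.02      ]
 [0.45269403 0.25638141 0.02      ]
 [0.4882275  0.25648399 0.02      ]]
```

Run:
```python
from h import *
r,e=plan([.470,.2955,.22],90.5,3)
plan([.470,.2955,.038],90.5,5,e)
```

```text
[[3.3, 0.6, 1.7, 0], [3.3, 0.5, 1.7, 0], [3.3, 0.6, 1.7, 0]] -> [0.4705 0.2957 0.2196] 90.0
[[-0.0, -0.0, 3.6, 0], [-0.0, -0.0, 3.7, 0], [-0.0, -0.0, 3.6, 0], [-0.0, -0.0, 3.6, 0], [-0.0, -0.0, 3.7, 0]] -> [0.4705 0.2957 0.0376] 90.0
```

Request:
carry_out:
  increments:
    - [[3.3, 0.6, 1.7, 0], [3.3, 0.5, 1.7, 0], [3.3, 0.5, 1.7, 0], [0, 0, 4, 0], [0, 0, 4, 0], [0, 0, 4, 0], [0, 0, 3.5, 0], [0, 0, 2.7, 0]]

```text
time_s: 2.25
eef_pos: [0.4641, 0.2995, 0.036]
tcp_rot: [-2.21, -2.232, 0.003]
contact_force: [0.7, 0.2, 1.1]
opening: 0.997
grasp_force: 0.0
```

Request:
carry_out:
  increments:
    - [[0, 0, 0, 0], [0, 0, 0, 0], [0, 0, 0, 0], [0, 0, 0, 0], [0, 0, 0, 0], [0, 0, 0, 0]]
  jaw: 1
  squeeze: 45

```text
time_s: 3.0
eef_pos: [0.4655, 0.2992, 0.0379]
tcp_rot: [2.212, 2.231, 0.001]
contact_force: [0.2, -0.2, -0.5]
opening: 0.395
grasp_force: 0.0
```

Request:
carry_out:
  increments:
    - [[0, 0, 0, 0], [0, 0, 0, 0], [0, 0, 0, 0]]

```text
time_s: 3.38
eef_pos: [0.4657, 0.2993, 0.0378]
tcp_rot: [2.212, 2.231, 0.001]
contact_force: [1.7, 1.0, -0.6]
opening: 0.236
grasp_force: 45.0
```

Request:
carry_out:
  increments:
    - [[0, 0, -2, 0], [0, 0, -3, 0], [0, 0, -4, 0], [0, 0, -4, 0]]

```text
time_s: 3.88
eef_pos: [0.4648, 0.299, 0.1683]
tcp_rot: [-2.212, -2.23, 0.003]
contact_force: [0.5, 1.0, -2.0]
opening: 0.241
grasp_force: 45.0
```

Run:
```python
from h import *
p,t,s,R=pose();print(p,t,s['opening'],s['grasp_force'],s['contact_force'])
plan([.43,-.02,.25],180,10)
```

```text
[0.46476652 0.29896927 0.16834292] 90.48062827257269 0.2411801046387761 44.992464780807495 [ 0.49634311  0.98331748 -1.99101312]
[[-3.2, -0.4, -0.8, -9], [-3.1, -0.8, -0.8, -9], [-2.9, -1.4, -0.8, -9], [-2.7, -1.8, -0.9, -9], [-2.3, -2.1, -0.8, -9], [-2.0, -2.5, -0.8, -9], [-1.6, -2.8, -0.8, -9], [-1.1, -3.1, -0.8, -9], [-0.6, -3.1, -0.8, -9], [-0.1, -3.2, -0.9, -9]] -> [ 0.4296 -0.0199  0.2503] 180.5
```

Run:
```python
from h import *
plan([.40,-.12,.27],0,11)
```

```text
[[-3.8, -0.6, -0.9, 8], [-3.9, -0.1, -0.9, 8], [-3.8, 0.4, -1.0, 9], [-3.7, 1.1, -0.9, 8], [-3.5, 1.5, -0.9, 8], [-3.3, 2.1, -0.9, 8], [-3.0, 2.4, -1.0, 9], [-2.5, 2.9, -0.9, 8], [-2.1, 3.2, -0.9, 8], [-1.7, 3.5, -0.9, 8], [-1.1, 3.7, -1.0, 8]] -> [ 0.3999 -0.12    0.2703] 0.5
```

Request:
carry_out:
  increments:
    - [[-3.8, -0.6, -0.9, 8], [-3.9, -0.1, -0.9, 8], [-3.8, 0.4, -1.0, 9], [-3.7, 1.1, -0.9, 8], [-3.5, 1.5, -0.9, 8], [-3.3, 2.1, -0.9, 8], [-3.0, 2.4, -1.0, 9], [-2.5, 2.9, -0.9, 8]]

```text
time_s: 4.88
eef_pos: [0.4175, -0.0064, 0.2418]
tcp_rot: [-3.071, -0.659, 0.001]
contact_force: [0.6, -0.1, -1.3]
opening: 0.236
grasp_force: 45.0
```

Request:
carry_out:
  increments:
    - [[-2.1, 3.2, -0.9, 8], [-1.7, 3.5, -0.9, 8], [-1.1, 3.7, -1.0, 8], [0, 0, 0, 0]]

```text
time_s: 5.38
eef_pos: [0.4003, -0.1217, 0.2699]
tcp_rot: [3.141, 0.006, 0.001]
contact_force: [0.4, -0.1, -1.3]
opening: 0.236
grasp_force: 45.0
```

Run:
```python
from h import *
import pickle
a=cap('wrist');b=cap('side');pickle.dump((a,b),open('c2.pkl','wb'))
print(pose()[:2])
print(np.round(a['cam_to_world'],3))
cv2.imwrite('pics/w2.png',cv2.resize(a['pixels'],(800,600),interpolation=cv2.INTER_CUBIC)[:,:,::-1])
```

```text
(array([ 0.40021679, -0.11948705,  0.26925794]), np.float64(0.4859126008589674))
[[ 0.004  0.954  0.3    0.482]
 [-1.     0.003  0.002 -0.121]
 [ 0.001 -0.3    0.954  0.417]
 [ 0.     0.     0.     1.   ]]
```

View pics/w2.png

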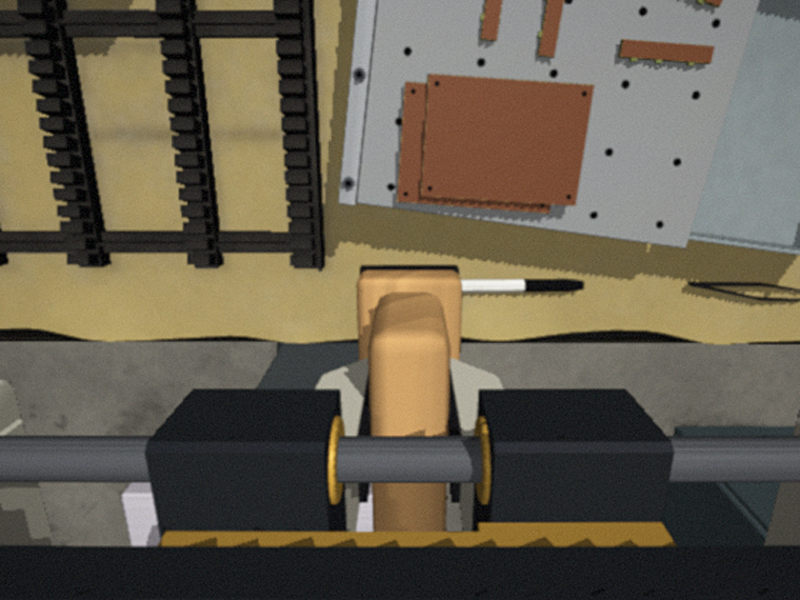

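The wrist view shows the stack, with its top blank corners at (428,75), (593,86), (576,206) and (422,200) in 800 px coordinates. The lower blank sticks out to the left as far as column 402. The plate's near edge runs (360,206)–(687,247), and the strips' near ends are at the top. I'll move forward to see the whole lane.

Request:
carry_out:
  increments:
    - [[4, 0, -1, 0], [4, 0, -1, 0], [3, 0, 0, 0], [0, 0, 0, 0]]

```text
time_s: 5.98
eef_pos: [0.5118, -0.1172, 0.2884]
tcp_rot: [-3.14, -0.019, 0.003]
contact_force: [-0.3, 0.6, -2.3]
opening: 0.237
grasp_force: 45.0
```

Run:
```python
from h import *
import pickle
a=cap('wrist');b=cap('side');pickle.dump((a,b),open('c3.pkl','wb'))
print(pose()[:2])
cv2.imwrite('pics/w3.png',cv2.resize(a['pixels'][:300,190:],(800,649),interpolation=cv2.INTER_CUBIC)[:600,:,::-1])
```

```text
(array([ 0.51009541, -0.1175438 ,  0.28878683]), np.float64(0.6192318054412274))
```

View pics/w3.png

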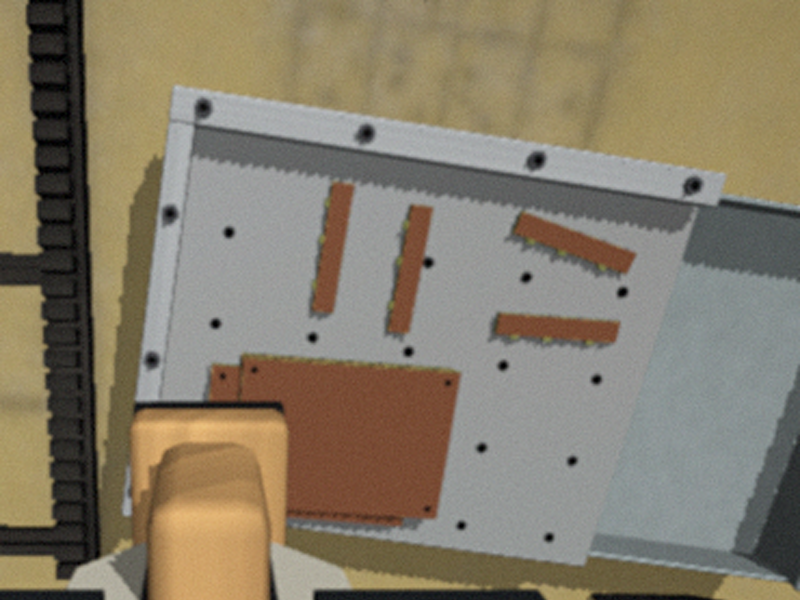

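The view shows the fence's outer corner at (173,87), the far bar's right end at (724,173) and the near right plate corner at (585,565). The strips run (343,183)–(322,313), (421,206)–(398,334), (518,222)–(632,263) and (497,323)–(619,333). The top blank's corners are (244,357), (460,374) and (437,517).

```bash
cat > fit.py <<'E'
from h import *
import pickle
from scipy.optimize import least_squares
a=pickle.load(open('c3.pkl','rb'))[0];w=pickle.load(open('c2.pkl','rb'))[0]
f=lambda l:np.array(l,float)/2.162+[190,0]
g=lambda l:np.array(l,float)/1.42857
P1=np.array([[105,130,54],[105,-130,54],[-105,-130,40],[90,118,54],[-105,130,54]])/1e3
U1=f([[173,87],[724,173],[585,565],[195,125],[124,514]])
P2=np.array([[-105,130,54],[-105,-130,40]])/1e3;U2=g([[341,204],[687,247]])
def W(q,P):
    c,s=np.cos(q[2]),np.sin(q[2]);return np.c_[q[0]+c*P[:,0]-s*P[:,1],q[1]+s*P[:,0]+c*P[:,1],P[:,2]+(q[3] if len(q)>3 else 0)]
r=lambda q:np.r_[proj(a,W(q,P1))-U1,proj(w,W(q,P2))-U2].ravel()
for q0 in ([.53,-.17,-.15],[.53,-.17,-.15,0]):
    s=least_squares(r,q0);print(s.x,np.abs(s.fun).max())
    if len(q0)==3:q=s.x
json.dump(list(q),open('plate.json','w'))
def toP(X):
    d=X[:,:2]-q[:2];c,s=np.cos(q[2]),np.sin(q[2]);return np.c_[c*d[:,0]+s*d[:,1],-s*d[:,0]+c*d[:,1]]*1e3
if __name__=='__main__':
    print('strips',toP(atz(a,f([[343,183],[322,313],[421,206],[398,334],[518,222],[632,263],[497,323],[619,333]]),.044)).round(1).tolist())
    print('blank3 w3',toP(atz(a,f([[244,357],[460,374],[437,517]]),.052)).round(1).tolist())
    print('blank3 w2',toP(atz(w,g([[428,75],[593,86],[576,206],[422,200]]),.052)).round(1).tolist())
    print('low',toP(atz(w,g([[406,82],[400,202],[548,211]]),.046)).round(1).tolist())
E
python3 fit.py
```

```text
[ 0.52456497 -0.21487821 -0.12702046] 1.8930776785734906
[ 0.52443796 -0.21537169 -0.12676854 -0.00279315] 0.5788230191723187
strips [[75.4, 44.6], [13.4, 43.4], [70.3, 5.5], [8.4, 3.5], [69.7, -42.7], [58.7, -103.3], [20.7, -44.7], [24.4, -107.2]]
blank3 w3 [[-12.6, 79.2], [-6.0, -29.5], [-83.3, -35.6]]
blank3 w2 [[-13.7, 79.9], [-5.9, -29.2], [-84.6, -35.8], [-94.6, 72.6]]
low [[-19.2, 93.8], [-98.8, 87.8], [-91.2, -18.6]]
```

```bash
cat >> h.py <<'E'
def pw(px,py):
    q=json.load(open('plate.json'));c,s=np.cos(q[2]),np.sin(q[2]);px,py=px/1e3,py/1e3
    return np.array([q[0]+c*px-s*py,q[1]+s*px+c*py])
def block(px,py,z,th,off):
    """TCP that puts the block's sole centre at plate (mm); th = tool x yaw rel. plate (deg)"""
    q=json.load(open('plate.json'));a=q[2]+np.radians(th)
    return np.r_[pw(px,py)-off/1e3*np.array([np.cos(a),np.sin(a)]),z],np.degrees(a)
E
python3 - <<'E'
from fit import *
x=atz(w,g([[361,267],[458,267]]),.2693-.0378);print(x,x.mean(0)-[.40022,-.11949,0])
p,t=block(44.5,86,.13,0,-3.5);r,e=plan(p,t,4)
p,t=block(44.5,86,.0792,0,-3.5);plan(p,t,3,e,2)
E
```

```text
[ 0.52456497 -0.21487821 -0.12702046] 1.8930776785734906
[ 0.52443796 -0.21537169 -0.12676854 -0.00279315] 0.5788230191723187
[[ 0.43599774 -0.10362115  0.2315    ]
 [ 0.43612204 -0.13966407  0.2315    ]] [ 0.03583989 -0.00215261  0.2315    ]
[[1.8, 0.5, 4.0, 2], [1.9, 0.4, 3.9, 2], [1.8, 0.3, 4.0, 2], [1.9, 0.3, 4.0, 2]] -> [ 0.5835 -0.1356  0.1298] -7.4
[[-0.01, 0.0, 1.69, 0], [-0.02, 0.0, 1.68, 0], [-0.01, 0.01, 1.69, 0]] -> [ 0.5831 -0.1357  0.0792] -7.4
```

Request:
carry_out:
  increments:
    - [[1.8, 0.5, 4.0, 2], [1.9, 0.4, 3.9, 2], [1.8, 0.3, 4.0, 2], [1.9, 0.3, 4.0, 2], [0, 0, 2, 0], [0, 0, 2, 0], [0, 0, 0, 0], [0, 0, 0, 0]]

```text
time_s: 7.08
eef_pos: [0.5841, -0.1371, 0.0918]
tcp_rot: [3.135, -0.206, 0.002]
contact_force: [-0.2, -0.2, -2.0]
opening: 0.236
grasp_force: 45.0
```

Run:
```python
from h import *
p,t,s,R=pose();print(p,t,s['opening'],s['grasp_force'],s['contact_force'])
p,t=block(44.5,86,.0792,0,-4);r,e=plan(p,t,1,None,2)
p,t=block(44.5,-20,.0792,0,-4);r,e=plan(p,t,5,e,2)
p,t=block(44.5,-135,.0792,0,-4);r,e=plan(p,t,6,e,2)
```

```text
[ 0.58409324 -0.13706143  0.09181264] -7.502882994325346 0.2357065591605821 44.992777705192566 [-0.19142434 -0.21764104 -1.97402838]
[[-0.07, -0.13, 1.26, 0]] -> [ 0.5836 -0.1357  0.0792] -7.5
[[0.01, 2.12, 0.0, 0], [0.01, 2.12, 0.0, 0], [0.01, 2.12, 0.0, 0], [0.0, 2.12, 0.0, 0], [0.01, 2.12, 0.0, 0]] -> [ 0.5701 -0.2408  0.0792] -7.5
[[0.01, 1.92, 0.0, 0], [0.01, 1.91, 0.0, 0], [0.0, 1.92, 0.0, 0], [0.01, 1.92, 0.0, 0], [0.01, 1.92, 0.0, 0], [0.01, 1.91, 0.0, 0]] -> [ 0.5556 -0.3549  0.0792] -7.5
```

Request:
carry_out:
  increments:
    - [[-0.1, -0.1, 0.6, 0], [0, 0, 0.6, 0], [0, 0, 0, 0]]

```text
time_s: 7.45
eef_pos: [0.5828, -0.1358, 0.0782]
tcp_rot: [-3.134, 0.206, 0.002]
contact_force: [0.9, 0.0, -1.8]
opening: 0.237
grasp_force: 45.0
```

Request:
carry_out:
  increments:
    - [[0, 1, 0, 0], [0, 1, 0, 0], [0, 1, 0, 0], [0, 1, 0, 0], [0, 1, 0, 0], [0, 1, 0, 0], [0, 1, 0, 0], [0, 1, 0, 0]]

```text
time_s: 8.45
eef_pos: [0.5726, -0.2159, 0.0787]
tcp_rot: [-3.135, 0.206, -0.0]
contact_force: [-0.1, 0.6, -2.0]
opening: 0.237
grasp_force: 45.0
```

Request:
carry_out:
  increments:
    - [[0, 1, 0, 0], [0, 1, 0, 0], [0, 1, 0, 0], [0, 1, 0, 0], [0, 1, 0, 0], [0, 1, 0, 0], [0, 1, 0, 0], [0, 1, 0, 0]]

```text
time_s: 9.45
eef_pos: [0.5621, -0.2953, 0.0787]
tcp_rot: [-3.135, 0.206, -0.0]
contact_force: [0.4, -0.0, -1.7]
opening: 0.239
grasp_force: 45.0
```

Request:
carry_out:
  increments:
    - [[0, 1, 0, 0], [0, 1, 0, 0], [0, 1, 0, 0], [0, 1, 0, 0], [0, 1, 0, 0], [0, 0.6, 0, 0], [0, 0, 0, 0], [0, 0, 0, 0]]

```text
time_s: 10.45
eef_pos: [0.5549, -0.3498, 0.0786]
tcp_rot: [-3.134, 0.206, 0.0]
contact_force: [-0.2, 0.8, -1.9]
opening: 0.24
grasp_force: 45.0
```

Run:
```python
from h import *
import pickle
from fit import toP
p,t,s,R=pose();print(p,t,toP(p[None]))
b=cap('side');a=cap('wrist');pickle.dump((a,b),open('c4.pkl','wb'))
s=b['pixels'][225:385,190:340];o=cv2.resize(s,(400,427),interpolation=cv2.INTER_CUBIC)
cv2.imwrite('pics/m4.png',cv2.hconcat([o,cv2.resize(a['pixels'],(400,300))[:300] if 0 else cv2.copyMakeBorder(cv2.resize(a['pixels'],(400,300)),0,127,0,0,0)])[:,:,::-1])
```

```text
[ 0.52456497 -0.21487821 -0.12702046] 1.8930776785734906
[ 0.52443796 -0.21537169 -0.12676854 -0.00279315] 0.5788230191723187
[ 0.55487489 -0.34978552  0.07860422] -7.505500008975436 [[  47.15567898 -129.98082954]]
```

View pics/m4.png

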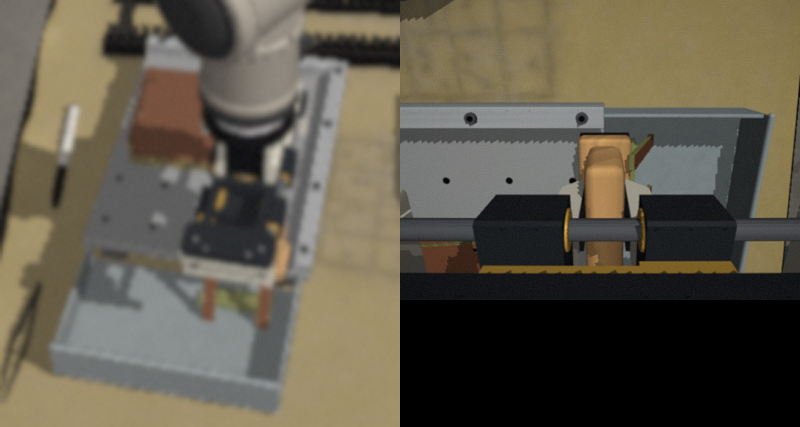

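All strips are off the plate; one still leans by the block at (645,150). I'll push a little further, lift, and go round to the near side of the stack.

Request:
carry_out:
  increments:
    - [[0, 0.8, 0, 0], [0, 0.6, 0, 0], [0, 0, 0, 0], [0, 0, -2, 0], [0, 0, -3, 0], [0, 0, -3, 0]]

```text
time_s: 11.3
eef_pos: [0.5529, -0.3639, 0.1593]
tcp_rot: [-3.134, 0.206, 0.001]
contact_force: [0.9, 0.2, -1.3]
opening: 0.235
grasp_force: 45.0
```

Run:
```python
from h import *
p,t=block(-130,28,.15,90,-4);r,e=plan(p,t,9)
p,t=block(-130,28,.0795,90,-4);r,e=plan(p,t,3,e)
```

```text
[[-2.0, -1.9, 0.1, -10], [-1.6, -2.3, 0.1, -10], [-1.2, -2.5, 0.1, -10], [-0.7, -2.7, 0.1, -10], [-0.3, -2.7, 0.1, -10], [0.3, -2.8, 0.1, -10], [0.7, -2.7, 0.1, -10], [1.1, -2.5, 0.1, -10], [1.6, -2.3, 0.1, -10]] -> [ 0.3996 -0.1667  0.1503] 82.5
[[0.0, 0.0, 2.4, 0], [0.0, 0.0, 2.3, 0], [0.0, 0.0, 2.4, 0]] -> [ 0.3996 -0.1667  0.0793] 82.5
```

Request:
carry_out:
  increments:
    - [[-2.0, -1.9, 0.1, -10], [-1.6, -2.3, 0.1, -10], [-1.2, -2.5, 0.1, -10], [-0.7, -2.7, 0.1, -10], [-0.3, -2.7, 0.1, -10], [0.3, -2.8, 0.1, -10], [0.7, -2.7, 0.1, -10], [1.1, -2.5, 0.1, -10]]

```text
time_s: 12.3
eef_pos: [0.4163, -0.1883, 0.1509]
tcp_rot: [2.528, 1.864, 0.001]
contact_force: [0.1, -0.2, -1.6]
opening: 0.234
grasp_force: 45.0
```

Request:
carry_out:
  increments:
    - [[1.6, -2.3, 0.1, -10], [0, 0, 2.4, 0], [0, 0, 2.3, 0], [0, 0, 1.4, 0], [0, 0, 0, 0], [0, 0, 0, 0]]

```text
time_s: 13.05
eef_pos: [0.4001, -0.1671, 0.0893]
tcp_rot: [2.362, 2.07, 0.001]
contact_force: [-0.4, 1.0, -1.8]
opening: 0.243
grasp_force: 45.0
```

Run:
```python
from h import *
p,t,s,R=pose();print(p,t,s['contact_force'])
p,t=block(-130,28,.0795,90,-4);r,e=plan(p,t,1,None,2)
p,t=block(-12,28,.0795,90,-4);r,e=plan(p,t,12,e,2)
b=cap('side');s=b['pixels'][225:385,190:340];o=cv2.resize(s,(562,600),interpolation=cv2.INTER_CUBIC)
cv2.imwrite('pics/m5.png',o[:,:,::-1])
```

```text
[ 0.4001008  -0.16707624  0.08929455] 82.48065937862502 [-0.44350834  1.00036705 -1.78787216]
[[0.03, -0.05, 0.98, 0]] -> [ 0.3996 -0.1667  0.0795] 82.5
[[0.0, 0.98, -0.0, 0], [0.01, 0.99, -0.0, 0], [0.0, 0.98, -0.0, 0], [0.01, 0.98, -0.0, 0], [0.0, 0.99, -0.0, 0], [0.01, 0.98, -0.0, 0], [0.0, 0.98, -0.0, 0], [0.01, 0.99, -0.0, 0], [0.0, 0.98, -0.0, 0], [0.01, 0.98, -0.0, 0], [0.0, 0.99, -0.0, 0], [0.0, 0.98, -0.0, 0]] -> [ 0.5167 -0.1817  0.0795] 82.5
```

View pics/m5.png

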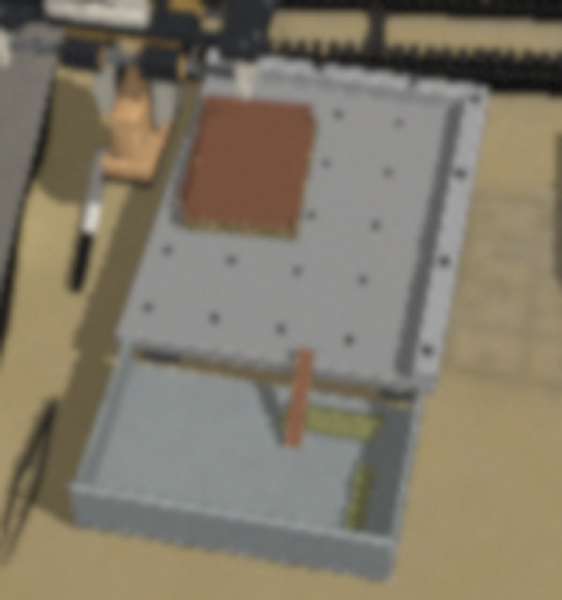

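The side view shows all strips in the tray. One leans on the plate edge, from (303,352) to (292,445) in the crop. I'll check its centre height by geometry.

Run:
```python
from fit import *
b=cap('side')
u=np.array([[303,354],[292,443]])/3.75+[190,225]
for zu,zl in [(.05,.012),(.046,.012),(.042,.012),(.046,.02),(.046,.03)]:
    A=atz(b,u[:1],zu);B=atz(b,u[1:],zl);print(zu,zl,np.linalg.norm(A-B),toP(A),toP(B))
```

```text
[ 0.52456497 -0.21487821 -0.12702046] 1.8930776785734906
[ 0.52443796 -0.21537169 -0.12676854 -0.00279315] 0.5788230191723187
0.05 0.012 0.055742200024840344 [[  20.5990592  -129.83494925]] [[  21.46236411 -170.60807236]]
0.046 0.012 0.05544312562587673 [[  19.97469558 -126.83905339]] [[  21.46236411 -170.60807236]]
0.042 0.012 0.055600521027803544 [[  19.35033196 -123.84315754]] [[  21.46236411 -170.60807236]]
0.046 0.02 0.055714686890730836 [[  19.97469558 -126.83905339]] [[  22.6563467  -176.04205211]]
0.046 0.03 0.058385926361168544 [[  19.97469558 -126.83905339]] [[  24.14882494 -182.83452679]]
```

Request:
carry_out:
  increments:
    - [[0, 0, 0.5, 0], [0, 0, 0.5, 0], [0, 1, 0, 0], [0, 1, 0, 0], [0, 1, 0, 0], [0, 1, 0, 0], [0, 1, 0, 0]]

```text
time_s: 14.02
eef_pos: [0.4499, -0.1734, 0.0786]
tcp_rot: [-2.362, -2.071, 0.0]
contact_force: [-1.8, 0.6, -1.8]
opening: 0.238
grasp_force: 45.0
```

Request:
carry_out:
  increments:
    - [[0, 1, 0, 0], [0, 1, 0, 0], [0, 1, 0, 0], [0, 1, 0, 0], [0, 1, 0, 0], [0, 1, 0, 0], [0, 0, 0, 0]]

```text
time_s: 14.9
eef_pos: [0.5098, -0.1815, 0.0788]
tcp_rot: [2.361, 2.07, 0.001]
contact_force: [0.0, 0.1, -2.2]
opening: 0.241
grasp_force: 45.0
```

Run:
```python
from fit import *
p,t,s,R=pose();print(p,t,s['contact_force'],toP(p[None]))
```

```text
[ 0.52456497 -0.21487821 -0.12702046] 1.8930776785734906
[ 0.52443796 -0.21537169 -0.12676854 -0.00279315] 0.5788230191723187
[ 0.50982382 -0.18148582  0.07878192] 82.49564920264497 [ 0.01650142  0.10066981 -2.24954831] [[-18.85251761  31.25597128]]
```

Request:
carry_out:
  increments:
    - [[0, 0.5, 0, 0], [0, 0.3, 0, 0], [0, 0.2, 0, 0], [0, 0.2, 0, 0], [0, 0.1, 0, 0], [0, 0, 0, 0]]

```text
time_s: 15.65
eef_pos: [0.5208, -0.1828, 0.0786]
tcp_rot: [-2.361, -2.07, 0.002]
contact_force: [-6.6, -0.1, 1.7]
opening: 0.236
grasp_force: 45.0
```

Request:
carry_out:
  increments:
    - [[0, 0.1, 0, 0], [0, 0.1, 0, 0], [0, 0, 0, 0]]

```text
time_s: 16.02
eef_pos: [0.521, -0.1827, 0.0782]
tcp_rot: [-2.358, -2.068, 0.006]
contact_force: [-10.5, 0.2, 3.4]
opening: 0.239
grasp_force: 45.0
```

Request:
carry_out:
  increments:
    - [[0, -1, 0, 0], [0, -3, 0, 0], [0, -3, -2, 0], [0, 0, -3, 0], [0, 0, -2, 0]]

```text
time_s: 16.65
eef_pos: [0.4549, -0.1745, 0.1504]
tcp_rot: [2.36, 2.068, 0.003]
contact_force: [0.2, 0.0, -2.0]
opening: 0.237
grasp_force: 45.0
```

Run:
```python
from h import *
p,t=block(49,-75,.15,0,-4);r,e=plan(p,t,9)
p,t=block(49,-75,.0892,0,-4);r,e=plan(p,t,2,e)
```

```text
[[-1.2, 1.4, 0.0, 10], [-0.9, 1.6, 0.0, 10], [-0.6, 1.7, 0.0, 10], [-0.3, 1.9, 0.0, 10], [0.0, 1.8, 0.0, 10], [0.3, 1.8, 0.0, 10], [0.7, 1.7, 0.0, 10], [0.9, 1.6, 0.0, 10], [1.2, 1.4, 0.0, 10]] -> [ 0.5675 -0.2958  0.1504] -7.5
[[0.0, 0.0, 3.1, 0], [0.0, 0.0, 3.0, 0]] -> [ 0.5675 -0.2958  0.0894] -7.5
```

Request:
carry_out:
  increments:
    - [[-1.2, 1.4, 0.0, 10], [-0.9, 1.6, 0.0, 10], [-0.6, 1.7, 0.0, 10], [-0.3, 1.9, 0.0, 10], [0.0, 1.8, 0.0, 10], [0.3, 1.8, 0.0, 10], [0.6, 1.7, 0.0, 10], [0.8, 1.6, 0.0, 10]]

```text
time_s: 17.65
eef_pos: [0.5532, -0.283, 0.1488]
tcp_rot: [3.14, 0.059, 0.003]
contact_force: [-0.1, 0.4, -2.4]
opening: 0.235
grasp_force: 45.0
```

Request:
carry_out:
  increments:
    - [[1.0, 1.4, 0.0, 10], [0, 0, 3, 0], [0, 0, 3, 0], [0, 0, 0, 0], [0, 0, 0, 0]]

```text
time_s: 18.27
eef_pos: [0.5637, -0.2965, 0.09]
tcp_rot: [3.134, -0.206, 0.004]
contact_force: [-0.2, 0.7, -1.2]
opening: 0.235
grasp_force: 45.0
```

Run:
```python
from fit import *
p,t,s,R=pose();print(p,t,s['contact_force'],toP(p[None]))
p,t=block(46,-75,.0792,0,-4);r,e=plan(p,t,1,None,2)
```

```text
[ 0.52456497 -0.21487821 -0.12702046] 1.8930776785734906
[ 0.52443796 -0.21537169 -0.12676854 -0.00279315] 0.5788230191723187
[ 0.56372651 -0.29647734  0.08995671] -7.518882565073245 [-0.18421205  0.69957465 -1.22232075] [[ 49.18295057 -75.98080182]]
[[0.08, -0.1, 1.08, 0]] -> [ 0.5647 -0.2956  0.0792] -7.5
```

Request:
carry_out:
  increments:
    - [[0, 0, 1.1, 0], [0, -1, 0, 0], [0, -1, 0, 0], [0, -1, 0, 0], [0, -1, 0, 0], [0, -1, 0, 0], [0, -0.8, 0, 0], [0, 0, 0, 0]]

```text
time_s: 19.27
eef_pos: [0.5707, -0.2376, 0.0778]
tcp_rot: [-3.134, 0.205, -0.0]
contact_force: [-0.8, 2.4, 0.7]
opening: 0.238
grasp_force: 45.0
```

Request:
carry_out:
  increments:
    - [[0, -0.3, 0, 0], [0, -0.2, 0, 0], [0, -0.2, 0, 0], [0, 0, 0, 0]]

```text
time_s: 19.77
eef_pos: [0.5716, -0.2316, 0.0778]
tcp_rot: [-3.135, 0.206, -0.001]
contact_force: [-0.9, -3.3, 0.3]
opening: 0.237
grasp_force: 45.0
```

Run:
```python
from fit import *
p,t,s,R=pose();print(p,t,s['contact_force'],toP(p[None]))
```

```text
[ 0.52456497 -0.21487821 -0.12702046] 1.8930776785734906
[ 0.52443796 -0.21537169 -0.12676854 -0.00279315] 0.5788230191723187
[ 0.57158559 -0.23158367  0.07780683] -7.520264691569498 [-0.94298778 -3.32281758  0.31999691] [[ 48.75804062 -10.6143456 ]]
```

Request:
carry_out:
  increments:
    - [[0, -0.1, -0.1, 0], [0, -0.1, 0, 0], [0, 0, 0, 0]]

```text
time_s: 20.15
eef_pos: [0.5714, -0.2303, 0.0785]
tcp_rot: [3.134, -0.206, -0.001]
contact_force: [-1.9, -6.9, -2.6]
opening: 0.237
grasp_force: 45.0
```

Request:
carry_out:
  increments:
    - [[0, -0.1, 0, 0], [0, -0.1, 0, 0], [0, 0, 0, 0]]

```text
time_s: 20.52
eef_pos: [0.5715, -0.2302, 0.0788]
tcp_rot: [3.131, -0.206, -0.0]
contact_force: [-2.4, -12.3, -3.4]
opening: 0.239
grasp_force: 45.0
```

Run:
```python
from fit import *
p,t,s,R=pose();print(p,t,s['contact_force'],toP(p[None]))
```

```text
[ 0.52456497 -0.21487821 -0.12702046] 1.8930776785734906
[ 0.52443796 -0.21537169 -0.12676854 -0.00279315] 0.5788230191723187
[ 0.57150402 -0.23017582  0.07877151] -7.521463140739666 [ -2.42051107 -12.29202132  -3.43338982] [[48.49878617 -9.22817111]]
```

Firm in y. Now I'll back off for a second tap in x.

Request:
carry_out:
  increments:
    - [[0, 0.5, 0, 0], [0, 2, 0, 0], [0, 1, -3, 0], [0, 0, -4, 0]]

```text
time_s: 21.02
eef_pos: [0.5664, -0.2633, 0.1482]
tcp_rot: [-3.133, 0.208, 0.004]
contact_force: [0.9, -0.1, -0.0]
opening: 0.234
grasp_force: 45.0
```

Run:
```python
from h import *
p,t=block(-45,63,.15,90,-4);r,e=plan(p,t,9)
```

```text
[[-1.0, -1.2, -0.0, -10], [-0.8, -1.4, -0.0, -10], [-0.6, -1.5, -0.1, -10], [-0.3, -1.6, 0.0, -10], [-0.0, -1.6, -0.0, -10], [0.2, -1.5, -0.0, -10], [0.6, -1.5, -0.0, -10], [0.8, -1.4, -0.1, -10], [1.0, -1.3, 0.0, -10]] -> [ 0.488  -0.1426  0.1502] 82.4
```

Request:
carry_out:
  increments:
    - [[-1.0, -1.2, 0, -10], [-0.8, -1.4, 0, -10], [-0.6, -1.5, -0.1, -10], [-0.3, -1.6, 0.0, -10], [0, -1.6, 0, -10], [0.2, -1.5, 0, -10], [0.6, -1.5, 0, -10], [0.8, -1.4, -0.1, -10]]

```text
time_s: 22.02
eef_pos: [0.4979, -0.1551, 0.1507]
tcp_rot: [-2.528, -1.864, -0.001]
contact_force: [0.3, -0.7, -2.4]
opening: 0.237
grasp_force: 45.0
```

Request:
carry_out:
  increments:
    - [[1.0, -1.3, 0.0, -10], [0, 0, 3, 0], [0, 0, 3, 0], [0, 0, 1, 0], [0, 0, 0, 0], [0, 0, 0, 0]]

```text
time_s: 22.78
eef_pos: [0.4896, -0.1421, 0.0817]
tcp_rot: [2.361, 2.07, 0.001]
contact_force: [-0.6, 0.0, -1.0]
opening: 0.234
grasp_force: 45.0
```

Run:
```python
from fit import *
p,t,s,R=pose();print(p,t,s['contact_force'],toP(p[None]))
```

```text
[ 0.52456497 -0.21487821 -0.12702046] 1.8930776785734906
[ 0.52443796 -0.21537169 -0.12676854 -0.00279315] 0.5788230191723187
[ 0.48958647 -0.14211367  0.08172306] 82.47421075318842 [-6.15710215e-01  3.78597144e-04 -9.72198226e-01] [[-43.91446022  67.74727729]]
```

Request:
carry_out:
  increments:
    - [[0, 0, 0.3, 0], [0, 1, 0, 0], [0, 1, 0, 0], [0, 0.8, 0, 0], [0, 0.5, 0, 0], [0, 0.3, 0, 0], [0, 0, 0, 0]]

```text
time_s: 23.65
eef_pos: [0.5249, -0.1464, 0.0778]
tcp_rot: [2.362, 2.071, 0.001]
contact_force: [1.1, 1.2, -1.5]
opening: 0.238
grasp_force: 45.0
```

Request:
carry_out:
  increments:
    - [[0, 0.1, 0, 0], [0, 0.1, 0, 0], [0, 0.1, 0, 0], [0, 0, 0, 0]]

```text
time_s: 24.15
eef_pos: [0.5255, -0.1464, 0.0778]
tcp_rot: [-2.359, -2.069, 0.004]
contact_force: [-9.7, 0.8, 6.8]
opening: 0.238
grasp_force: 45.0
```

Run:
```python
from fit import *
p,t,s,R=pose();print(p,t,s['contact_force'],toP(p[None]))
```

```text
[ 0.52456497 -0.21487821 -0.12702046] 1.8930776785734906
[ 0.52443796 -0.21537169 -0.12676854 -0.00279315] 0.5788230191723187
[ 0.52552111 -0.14642506  0.07777776] 82.49554912954697 [-9.68430432  0.79404262  6.75479353] [[-7.72315322 68.02279026]]
```

Request:
carry_out:
  increments:
    - [[0, -0.5, 0, 0], [0, -3, 0, 0], [0, 0, -4, 0], [-1, 1, -5, 0], [-4, 2, -5, 0], [-4, 3, -5, 0], [-4, 3, -5, 0], [0, 0, 0, 0]]

```text
time_s: 25.15
eef_pos: [0.5604, -0.2732, 0.3058]
tcp_rot: [2.358, 2.062, 0.004]
contact_force: [0.5, 0.3, -2.7]
opening: 0.236
grasp_force: 45.0
```

Run:
```python
from fit import *
p,t,s,R=pose();print(p,t)
a=cap('wrist');b=cap('side');pickle.dump((a,b),open('c6.pkl','wb'))
# overlay-free check picture: rectified-ish enlarged crop round the corner
u=proj(a,np.c_[[pw(x,y) for x,y in [(90,118),(90,8),(10,8),(10,118)]],[.052]*4]);print(u)
c=u.mean(0).astype(int);x0=int(np.clip(u[:,0].min()-30,0,559));x1=int(min(u[:,0].max()+30,560));y0=int(max(u[:,1].min()-30,0));y1=int(min(u[:,1].max()+30,420))
k=min(600/(y1-y0),500/(x1-x0));A=cv2.resize(a['pixels'][y0:y1,x0:x1],None,fx=k,fy=k,interpolation=cv2.INTER_CUBIC)
B=cv2.resize(b['pixels'][230:380,195:335],(280,300),interpolation=cv2.INTER_CUBIC)
o=np.zeros((600,800,3),np.uint8);o[:A.shape[0],:A.shape[1]]=A[:600,:500];o[:300,510:790]=B
cv2.imwrite('pics/m6.png',o[:,:,::-1]);print(x0,y0,k)
```

```text
[ 0.52456497 -0.21487821 -0.12702046] 1.8930776785734906
[ 0.52443796 -0.21537169 -0.12676854 -0.00279315] 0.5788230191723187
[ 0.56036846 -0.273247    0.30583133] 82.34224473533227
[[ 3.30111397e+02 -3.30758075e-01]
 [ 3.27127961e+02  1.14141359e+02]
 [ 2.53109049e+02  1.14706311e+02]
 [ 2.49290398e+02  1.31941266e-01]]
219 0 3.5460992907801416
```

View pics/m6.png

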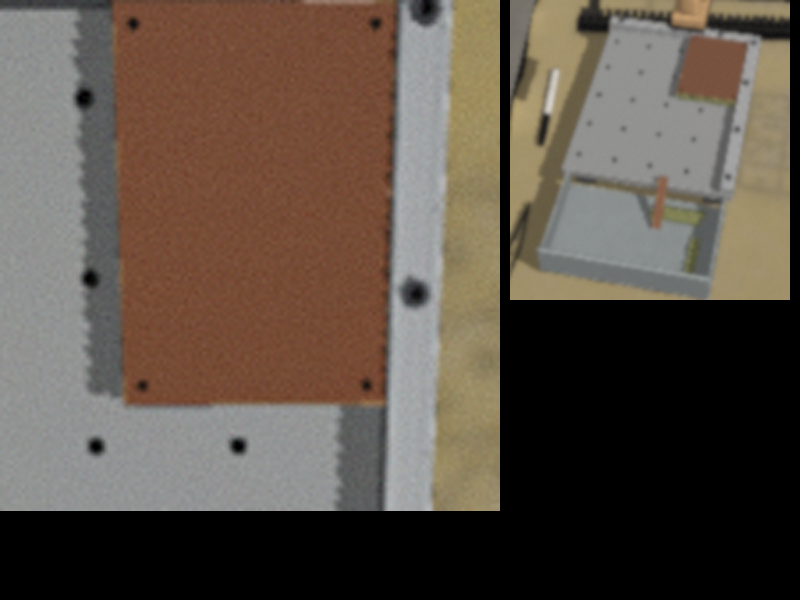

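The close-up shows the stack square: right edge level at row ~403, far edge along the bar at column ~390, no lower blank sticking out. The side inset shows the plate clear and strips in the tray. I'll count the strips by area and plan the return of the block.

Run:
```python
from fit import *
b=pickle.load(open('c6.pkl','rb'))[1]
xs,ys=np.meshgrid(np.arange(-95,95),np.arange(-255,-128))
P=np.c_[pw(xs.ravel()*1.,0*0+ys.ravel()*1.).T,np.full(xs.size,.012)]
uv=proj(b,P).astype(np.float32).reshape(*xs.shape,2)
im=cv2.remap(b['pixels'],uv[...,0],uv[...,1],cv2.INTER_LINEAR).astype(int)
g_=(im[...,1]-im[...,2]>18)&(im[...,0]-im[...,1]<15);br=(im[...,0]-im[...,1]>25)
for m in(g_,br):
    n,l,st,ce=cv2.connectedComponentsWithStats(m.astype(np.uint8))
    print([(s[:5].tolist(),[round(c[0]-95),round(c[1]-255)]) for s,c in zip(st[1:],ce[1:]) if s[4]>60])
r,e=plan([.465,.297,.24],90.5,10)
```

```text
[ 0.52456497 -0.21487821 -0.12702046] 1.8930776785734906
[ 0.52443796 -0.21537169 -0.12676854 -0.00279315] 0.5788230191723187
[([0, 0, 190, 3, 405], [-8, -254]), ([158, 33, 12, 46, 468], [69, -200]), ([120, 95, 49, 23, 930], [48, -149])]
[([109, 85, 11, 42, 361], [19, -149])]
[[5.5, -1.7, 0.6, -1], [5.5, -1.5, 0.6, -1], [5.6, -1.5, 0.6, 0], [5.5, -1.5, 0.7, -1], [5.6, -1.4, 0.6, -1], [5.6, -1.2, 0.6, -1], [5.6, -1.2, 0.6, -1], [5.7, -1.1, 0.6, 0], [5.6, -1.1, 0.6, -1], [5.6, -1.0, 0.7, -1]] -> [0.4647 0.2965 0.2395] 90.5
```

The area check accounts for four: the leaning one, two side by side (23 mm wide patch) and one by the far wall. Now I'll put the block back on the bench.

Request:
carry_out:
  increments:
    - [[5.5, -1.7, 0.6, -1], [5.5, -1.5, 0.6, -1], [5.6, -1.5, 0.6, 0], [5.5, -1.5, 0.7, -1], [5.6, -1.4, 0.6, -1], [5.6, -1.2, 0.6, -1], [5.6, -1.2, 0.6, -1], [5.7, -1.1, 0.6, 0]]

```text
time_s: 26.25
eef_pos: [0.481, 0.1861, 0.2519]
tcp_rot: [-2.248, -2.192, 0.004]
contact_force: [0.4, -0.8, -1.2]
opening: 0.238
grasp_force: 45.0
```

Request:
carry_out:
  increments:
    - [[5.6, -1.1, 0.6, -1], [5.6, -1.0, 0.7, -1], [0, 0, 4, 0], [0, 0, 5, 0], [0, 0, 5, 0], [0, 0, 4, 0], [0, 0, 0, 0], [0, 0, 0, 0]]

```text
time_s: 27.25
eef_pos: [0.4645, 0.2967, 0.0617]
tcp_rot: [2.211, 2.231, 0.001]
contact_force: [0.3, -0.2, -1.3]
opening: 0.235
grasp_force: 45.0
```

Request:
carry_out:
  increments:
    - [[0, 0, 1, 0], [0, 0, 0.8, 0], [0, 0, 0.4, 0], [0, 0, 0.2, 0], [0, 0, 0, 0], [0, 0, 0, 0]]

```text
time_s: 28.0
eef_pos: [0.4646, 0.2962, 0.0378]
tcp_rot: [2.212, 2.231, 0.0]
contact_force: [-3.2, -1.7, 8.2]
opening: 0.235
grasp_force: 45.0
```

On the bench. Releasing and retreating.

Request:
carry_out:
  increments:
    - [[0, 0, 0, 0], [0, 0, 0, 0], [0, 0, 0, 0], [0, 0, 0, 0], [0, 0, 0, 0], [0, 0, 0, 0]]
  jaw: 0.15

```text
time_s: 28.75
eef_pos: [0.4647, 0.2963, 0.0367]
tcp_rot: [-2.212, -2.231, -0.0]
contact_force: [0.6, -0.2, 1.9]
opening: 0.825
grasp_force: 0.0
```

Request:
carry_out:
  increments:
    - [[0, 0, 0, 0], [0, 0, 0, 0], [0, 0, -1, 0], [0, 0, -3, 0], [0, 0, -5, 0], [0, 0, -5, 0], [0, 0, -4, 0], [0, 0, 0, 0]]

```text
time_s: 29.75
eef_pos: [0.4662, 0.2971, 0.221]
tcp_rot: [2.21, 2.229, 0.012]
contact_force: [0.1, 0.2, -0.4]
opening: 0.848
grasp_force: 0.0
```

Request:
carry_out:
  increments:
    - [[-4, 0, 0, 0], [-5, 0, 0, 0], [-2, 0, 0, 0], [0, 0, 0, 0], [0, 0, 0, 0]]

```text
time_s: 30.38
eef_pos: [0.4654, 0.1868, 0.2164]
tcp_rot: [-2.212, -2.23, 0.0]
contact_force: [-0.3, -0.2, 0.1]
opening: 0.85
grasp_force: 0.0
```

Run:
```python
from h import *
p,t,s,R=pose();print(p,t,s['opening'],s['contact_force'])
a=cap('wrist','w7.png');im=a['pixels'].astype(int)
m=((im[...,0]-im[...,2]>75)&(im[...,0]>170)).astype(np.uint8);m[230:]=0
n,l,st,ce=cv2.connectedComponentsWithStats(m)
print([(x[:5].tolist(),c.round()) for x,c in zip(st[1:],ce[1:]) if x[4]>150])
X,Y=np.meshgrid([-.018,.018],[.256,.334])
print(proj(a,[[.4646-.011,.2555,.064],[.4646+.011,.3295,.064],[.4646-.018,.2525,.02],[.4646+.018,.3325,.02]]).round(1))
```

```text
[0.46543926 0.18684527 0.21635798] 90.48753638837329 0.849734394892923 [-0.29413327 -0.19130167  0.13308955]
[([131, 0, 134, 230, 11773], array([173., 105.])), ([254, 0, 245, 117, 16928], array([365.,  53.])), ([237, 167, 110, 38, 2231], array([294., 186.]))]
[[272.  112.6]
 [301.1  10.5]
 [266.2 113.8]
 [307.3  18.2]]
```

Run:
```python
from h import *
im=cv2.imread('pics/w7.png')[:,:,::-1].astype(int)
m=(im[...,0]-im[...,1]>28).astype(np.uint8);m[230:]=0
n,l,st,ce=cv2.connectedComponentsWithStats(m)
print([(x[:5].tolist(),c.round()) for x,c in zip(st[1:],ce[1:]) if x[4]>150])
```

```text
[([267, 12, 41, 102, 3758], array([287.,  64.]))]
```

```bash
python3 -c "
from station import ctrl
print(ctrl.job_done())"
```

```text
the job is handed in; nothing more can be done
None
```

I handed the job in at about 30 s of the 62 s limit, and `job_done()` gave no verdict: by the camera checks all four strips are in the tray (one leans on the plate edge, its centre well below the height limit), the three blanks are flush in the corner, and the block stands upright on the bench.

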